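# Pack a cantilever tool box and snap its tray shut

### The arm

A 6-joint arm with a two-finger parallel gripper is mounted at the origin on the work surface. World frame = base frame: x ahead of the robot, y to its left, z up, the work surface at z = 0. Lengths are in m, angles in rad, forces in N, time in s.
With the tool pointing down it reaches from about 0.4 to 0.825 m from the base axis. Payload 7 kg.
Tool frame: the origin (TCP) lies midway between the tips of the shut fingers; the grasp point (between the pads) lies arm.hold_point_z behind it (arm.hold_point_z is the distance from the TCP to the grasp point, in m); z points along the fingers, y is the line along which they close (so a half turn about z gives the same grasp; the last joint's range is limited). The gripper opens to 88 mm and grips with 3 to 60 N. Pads are 19 mm wide; open, the fingers measure 130 mm over their backs; the gripper's body (78 mm by 193 mm) begins 47 mm behind the grasp point.
Start: joints at [1.596, 0.359, 0.012, 0, -1.224, -0.288], TCP at [0.175, 0.652, 0.227] pointing down, gripper open.
Joint ranges: [-3.07, 3.07], [-1.43, 2.12], [-1.02, 1.25], [-3.03, 1.67], [-3.05, -0], [-3.03, 3.03]. Speed limits (rad/s): [2.39, 2.39, 3.01, 3.14, 3.14, 3.14].

### API

Orientations are given as [roll, pitch, yaw] about the fixed x, y, z axes, in that order (R = Rz(yaw) Ry(pitch) Rx(roll)).
In Python, from station import arm gives the robot as it stands.
- The arm moves only by the shell command python3 -m crank 'ROWS' [OPENING] [FORCE]. ROWS is JSON, a list that holds one entry, the list of rows, each a list of 4 numbers: the shift along the tool's x, y, z in units of 25 mm (1.0 is 25 mm), then the turn about the tool's z in units of 5 degrees (1.0 is 5 degrees). A call has 1 to 12 rows; each row is the pose to reach, as a shift and turn from the pose commanded when the call began, along the tool's axes at that moment; what a row does not reach only later rows make up. A row lasts 1/8 s, in which the tool goes at most 62.5 mm and 10.7 degrees, less where a joint would pass 70% of its speed; a pose out of reach is approached as far as the arm can. A call with a gripper value outside its range is refused whole. OPENING is the closure, from 0 (fully open) to 1 (shut), set as the call begins (- or left out, the last holds). The fingers move at their own pace and stop on an object; FORCE is the grip in N (left out, the last holds). Time passes only in rows, so rows that repeat a pose let the fingers close. It gives the time, the measured TCP pose, the force, the opening and the grip force at its end, in the units of the state.
- arm.get_state(): the state, without advancing time (a new reading comes with each control period).
- arm.grab_frame(name): name is "scene" or "top"; returns (picture, depth): 480x640x3 uint8, red, green, blue; 480x640 float32, m along the optical axis (not along the pixel's ray), 0 where there is no reading.
- arm.get_calibration(name): a dict with "mtx" (3x3 intrinsics, pixels), "k1" (the pictures are not rectified: a ray, as slopes to the right and down, at radius r is drawn at 1 + k1 r^2 times it, then the intrinsics apply), "R" (3x3) and "t" (3): a world point X has camera coordinates R X + t. Camera axes: x right, y down, z forward; pixel columns grow to the right and rows downward; lengths in m; the calibration is good to about 2 mm. A picture is of the moment at which its call begins. get_calibration takes no time and is no camera call.
- arm.job_done(): hands the job in; it is judged then, once.
Trained networks look in the newest picture that a camera, given by its name, has taken for a name from the list of things; names that differ only in an ending like _2 or _b are one class to them, and where a whole thing is asked for, a point or a joint stands for the part that bears it (a point fixed in the world has none). Each returns a list of dicts, best first, with "score" (0 to 1); they miss things now and then, are a little off and sometimes report something else, mostly with a low value. They report only what shows in the picture. A call takes as long as a camera call. They do not tell look-alikes from the thing itself.
- arm.recognise(thing, camera): "extent" ([left, top, width, height] in pixels, round what is visible of it).
- arm.trace(thing, camera): "mask" (480x640 bool, what is visible of it) and "extent" ([left, top, width, height] in pixels, round what is visible of it).
The state is a dict: "t": time; "q": joint angles; "qd": joint speeds; "joint_efforts": joint torques, N m; "eef_pos": TCP position; "ee_rot": TCP orientation; "force": force on the tool from outside, world axes, zero at the start; "moment": the same for the moment, N m; "width": finger opening in m; "gripper_force": force on a finger pad.
Only numpy, scipy, OpenCV 4.12 (cv2) and the standard library are available. Lean on these libraries where they do the work, as an engineer would, in place of code of your own. Each camera call takes 0.05 s, during which the arm holds its last target. There are 200 camera calls.

### The job

Lift the tool box's cantilever tray up and over until it rests open by itself, then lay the block plane and the G-clamp flat on the floor of the bottom compartment, one in each of its two empty bays. Bring the tray back down under control, never letting it drop, until it is fully home, and push the hook on the box's front onto the tray's staple until its sprung gate snaps shut behind the bar. Keep the tape measure and the tin in the tray, and leave everything else where it is.

Things in the scene. Friction and masses are not known exactly. Their poses are not given: they have to be found in the camera images.
- toolbox: Blue steel cantilever tool box, fixed: open base 200 (x) x 340 (y) x 62 mm high, walls 3, covered by one tray. Origin: centre of underside, on the bench; z up. +x: side the tray swings out to; -x: front, with the hook. Two dividers along x (tops at z 37) make three bays 194 mm long in x: y 53..167 and -64..50 (both empty), -167..-67 (holds the stone case). 61 mm free height under the tray.
- bay_a (a point): Centre of the floor of the first empty bay, at box (0, 110, 3) mm; bay 194 (x) by 114 mm (y). Axes as the box's.
- bay_b (a point): Centre of the floor of the second, middle empty bay, at box (0, -7, 3) mm; bay 194 (x) by 114 mm (y). Axes as the box's.
- tray_arm (a joint): Angle q of the tray's 120 mm parallel links, rad: 0 = closed, 2.18 = open on its stop. The tray stays level: every point of it moves on an arc, from its closed place by 120 mm*(cos a - cos 155deg) in box x and 120 mm*(sin a - sin 155deg) in z, a = 155deg - q. Top of the arc (+69 mm) at q 1.13; gravity holds it shut before, open after. 0.7-0.8 kg with contents. Over 4 rad/s in the last 0.3 rad is a drop.
- tray_handle (a point): Middle of the tray's black handle bar: 14 x 14 mm section, 130 mm long along box y, on thin straps 60 mm either side. Tray closed: at box (0, 0, 140) mm, 33 mm above the rim (107). When open it is 213 mm farther in box x and 9 mm higher. Tray: 200 x 340 mm, bottom at z 64, inner floor 67 when closed. Axes as the box's.
- snap_hook (a joint): Angle of the steel snap hook on the box's front, rad: 0 = upright, home on the staple; grows as it leans out to box -x, to 1.25. Hinge along box y at box (-126, 0, 23) mm. Stiff hinge, stays where left. Pushed towards the box with the tray down, its gate meets the staple near 0.4 rad and passes at 3-4 N; caught below about 0.05 with the gate back at 0; stop at -0.02. Push its top edge in and up along its arc.
- hook_plate (a point): Point on the outer face of the hook's thumb plate (30 mm wide in y, 23 to 69 mm from the hinge), 60 mm above the hinge; at box (-138.5, 0, 83) mm when upright. Turns with the hook; its x axis is the plate's normal, pointing to the box when upright. Its top edge, 69 mm above the hinge when upright, sinks as it leans: from 92 mm above the bench upright to 68 at joint 0.7.
- hook_gate (a joint): Sprung gate of the hook, a 15 mm pin hanging across its mouth, rad: 0 = shut; swings inward to 1.35 as the staple's bar pushes it, then springs back.
- tray_staple (a point): Middle of the staple's bar on the tray's front: 6 mm round, 32 mm long along box y, 26 mm in front of the wall; at box (-126, 0, 85) mm with the tray closed.
- block_plane: Steel block plane, 150 mm long (x, knob at +x), 48 wide (y), 49 high, about 0.6 kg. Origin: centre of its sole, z up. Parallel flat cheeks 48 mm apart, 29 high, from x -62 to +50; brass cap above; wooden knob 27 mm wide at x +56.
- g_clamp: Dark iron G-clamp lying flat, about 0.4 kg, 24 mm thick; x -70..69, y -38..39 mm. Origin: middle of its outline, underside; z up. Spine: bar 16 wide, 24 high along x from -45 to 69, centred on y -30; arms across at x 61 and -36; screw along x at y 18, pad at x 34..41, tommy bar along y at x -66. 34 mm free between spine and screw. Centre of mass about (7, -11).
- stone_case: Bystander: wooden sharpening-stone case 78 x 58 x 28 mm in the box's third bay.
- tape_measure: Tape measure 66 x 36 x 34 mm lying in the tray's +x half; must stay in the tray. Origin: centre of its underside.
- wax_tin: Round aluminium tin 62 mm across, 25 mm high, in the tray's -x half; must stay in the tray. Origin: centre of its underside.
- sanding_block: Bystander: cork sanding block 115 x 62 x 36 mm on the bench, right of the tools.
- pencil_tin: Bystander: steel tin 74 mm across, 105 mm high, with pencils up to 180 mm.
- glue_bottle: Bystander: white glue bottle 56 mm across, 150 mm high.
- try_square: Bystander: try square flat on the bench at the left, 16 mm high (the open tray passes above it); stock 95 mm along x, blade 150 mm along +y.
- screwdriver: Bystander: screwdriver 210 mm long, lying on the bench at the left along its own x.
Not all that is in view belongs to the job. Leave any green look-alike of the block_plane alone.

How it is judged:
On the way, in this order (a step that is already met when the one before it is completed fails the run):
1. the tray is lifted up and over, open (value of joint tray_arm above 2 rad), for 0.2 s.
2. with the tray open, the block plane and the G-clamp lie flat on the floor of the two empty bays, one in each ((((y of block_plane in the frame of toolbox between 0.07 and 0.15 m and x of block_plane in the frame of toolbox between -0.06 and 0.06 m and z of block_plane in the frame of toolbox below 0.012 m and angle between block_plane's own z axis and vertical below 0.12 rad) and (y of g_clamp in the frame of toolbox between -0.047 and 0.033 m and x of g_clamp in the frame of toolbox between -0.06 and 0.06 m and z of g_clamp in the frame of toolbox below 0.012 m and angle between g_clamp's own z axis and vertical below 0.12 rad)) or ((y of block_plane in the frame of toolbox between -0.047 and 0.033 m and x of block_plane in the frame of toolbox between -0.06 and 0.06 m and z of block_plane in the frame of toolbox below 0.012 m and angle between block_plane's own z axis and vertical below 0.12 rad) and (y of g_clamp in the frame of toolbox between 0.07 and 0.15 m and x of g_clamp in the frame of toolbox between -0.06 and 0.06 m and z of g_clamp in the frame of toolbox below 0.012 m and angle between g_clamp's own z axis and vertical below 0.12 rad))) and linear speed of each of block_plane, g_clamp below 0.02 m/s and value of joint tray_arm above 1.9 rad), for 0.2 s.
3. the tray is fully down again over the packed tools (value of joint tray_arm below 0.03 rad and (((y of block_plane in the frame of toolbox between 0.07 and 0.15 m and x of block_plane in the frame of toolbox between -0.06 and 0.06 m and z of block_plane in the frame of toolbox below 0.012 m and angle between block_plane's own z axis and vertical below 0.12 rad) and (y of g_clamp in the frame of toolbox between -0.047 and 0.033 m and x of g_clamp in the frame of toolbox between -0.06 and 0.06 m and z of g_clamp in the frame of toolbox below 0.012 m and angle between g_clamp's own z axis and vertical below 0.12 rad)) or ((y of block_plane in the frame of toolbox between -0.047 and 0.033 m and x of block_plane in the frame of toolbox between -0.06 and 0.06 m and z of block_plane in the frame of toolbox below 0.012 m and angle between block_plane's own z axis and vertical below 0.12 rad) and (y of g_clamp in the frame of toolbox between 0.07 and 0.15 m and x of g_clamp in the frame of toolbox between -0.06 and 0.06 m and z of g_clamp in the frame of toolbox below 0.012 m and angle between g_clamp's own z axis and vertical below 0.12 rad)))), for 0.2 s.
4. the hook is on the staple and its gate has sprung shut (value of joint snap_hook below 0.12 rad and value of joint hook_gate below 0.1 rad and value of joint tray_arm below 0.03 rad), for 0.2 s.
At the end, for the whole second after the job is handed in: Tray down (< 0.03 rad), hook on the staple (< 0.12 rad), gate shut (< 0.1 rad); plane and clamp at rest flat on the base floor (within 9 mm, 0.12 rad), one in each empty bay (origin within 40 mm of its centre in y, 60 mm in x); tape and tin in the tray (all of step 4 and (((y of block_plane in the frame of toolbox between 0.07 and 0.15 m and x of block_plane in the frame of toolbox between -0.06 and 0.06 m and z of block_plane in the frame of toolbox below 0.012 m and angle between block_plane's own z axis and vertical below 0.12 rad) and (y of g_clamp in the frame of toolbox between -0.047 and 0.033 m and x of g_clamp in the frame of toolbox between -0.06 and 0.06 m and z of g_clamp in the frame of toolbox below 0.012 m and angle between g_clamp's own z axis and vertical below 0.12 rad)) or ((y of block_plane in the frame of toolbox between -0.047 and 0.033 m and x of block_plane in the frame of toolbox between -0.06 and 0.06 m and z of block_plane in the frame of toolbox below 0.012 m and angle between block_plane's own z axis and vertical below 0.12 rad) and (y of g_clamp in the frame of toolbox between 0.07 and 0.15 m and x of g_clamp in the frame of toolbox between -0.06 and 0.06 m and z of g_clamp in the frame of toolbox below 0.012 m and angle between g_clamp's own z axis and vertical below 0.12 rad))) and linear speed of each of block_plane, g_clamp below 0.02 m/s and z of each of tape_measure, wax_tin in the frame of tray_handle above -0.09 m and velocity of joint tray_arm between -0.05 and 0.05 rad/s); the robot touches nothing.
It fails at once if the tray is let drop shut (still faster than 4 rad/s over the last 0.3 rad) (velocity of joint tray_arm below -4 rad/s and value of joint tray_arm below 0.3 rad).
It fails at once if the tape measure or the tin is spilled from the tray (not (z of each of tape_measure, wax_tin in the frame of tray_handle above -0.09 m)).
It fails at once if a bystander is pushed more than 40 mm or knocked over (distance of any of sanding_block, pencil_tin, glue_bottle, try_square, screwdriver, stone_case from where it was at the start of the episode above 0.04 m or angle between any of pencil_tin, glue_bottle's own z axis and vertical above 0.5 rad).
It also fails if it takes over 72 s, if anything falls off the work surface, if the arm or the gripper's body presses on something with over 40 N, if the wrist force passes 120 N, or if a joint passes its speed limit or range.

## Working session

There is one attempt and no reset: what is moved stays moved. The work goes in short steps, Python scripts to look and compute and a shell command to move; the robot and the scene stay as the last step left them, time stands still between calls to the robot, and variables do not carry over. Pictures are saved under pics/ and viewed, at most 10 in all, crops included, and the job is handed in when it is done.

```bash
ls; mkdir -p pics; python3 - <<'E'
from station import arm
import cv2,numpy as np
for n in ("scene","top"):
    p,d=arm.grab_frame(n); cv2.imwrite(f"pics/{n}0.png",p[:,:,::-1]); np.savez(f"{n}0.npz",p=p,d=d)
    c=arm.get_calibration(n); print(n,c)
    for th in ("toolbox","tray_handle","block_plane","g_clamp","snap_hook"):
        for r in arm.recognise(th,n)[:3]: print(th,r["score"],r["extent"])
print(arm.get_state(),arm.hold_point_z)
E
```

```text
pics
scene {'mtx': array([[455.19086918,   0.        , 309.07944443],
       [  0.        , 455.19086918, 244.34493777],
       [  0.        ,   0.        ,   1.        ]]), 'k1': -0.07153564368544835, 'R': array([[-0.39820324,  0.91728148,  0.00537167],
       [ 0.49072746,  0.2179711 , -0.84360842],
       [-0.77499725, -0.33329158, -0.53693201]]), 't': array([ 0.28122678, -0.11199279,  1.33019262])}
toolbox 0.73 [153.0, 163.3, 40.8, 76.1]
toolbox 0.56 [251.7, 234.9, 162.8, 182.8]
tray_handle 0.94 [252.2, 236.0, 161.0, 155.5]
block_plane 0.84 [216.7, 225.1, 45.1, 44.0]
block_plane 0.68 [239.8, 189.7, 27.4, 40.0]
block_plane 0.18 [118.7, 263.3, 40.5, 73.0]
snap_hook 0.74 [491.9, 336.8, 103.6, 67.2]
snap_hook 0.51 [255.0, 279.7, 17.1, 31.1]
top {'mtx': array([[619.08727369,   0.        , 316.89794161],
       [  0.        , 619.08727369, 245.84534511],
       [  0.        ,   0.        ,   1.        ]]), 'k1': 0.025082104019550012, 'R': array([[ 2.47595833e-02, -9.99693058e-01,  8.67196029e-04],
       [-9.97847664e-01, -2.47665486e-02, -6.07178470e-02],
       [ 6.07206876e-02,  6.3
[... 291 characters left out ...]
, 36.1]
{'t': 0.6, 'q': array([ 1.59609241e+00,  3.58596052e-01,  1.18946567e-02, -1.62282701e-05,
       -1.22409948e+00, -2.88098296e-01]), 'qd': array([-1.00649923e-03, -2.38739356e-04,  1.40481800e-03, -1.46867795e-03,
        8.92427945e-05,  3.42243938e-04]), 'joint_efforts': array([-1.55148250e-04, -5.81993866e+01,  2.93184632e+01,  6.99956819e+00,
        1.24153553e-02, -2.92810682e-05]), 'eef_pos': array([0.17536426, 0.65179399, 0.22655854]), 'ee_rot': array([ 3.14158396e+00,  1.33411893e-05, -2.62807727e-01]), 'force': array([ 0.47677767, -0.03436567,  0.72779056]), 'moment': array([ 0.01921506, -0.01713312, -0.0348134 ]), 'gripper_force': 0.0, 'width': 0.08760693467302003} 0.0188
```

View pics/top0.png

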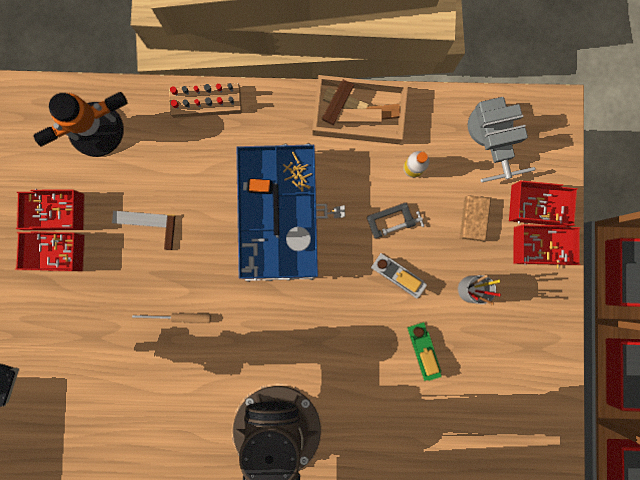

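View pics/scene0.png

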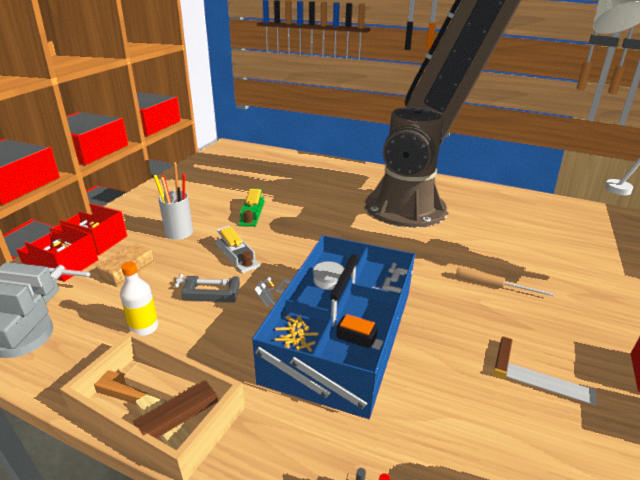

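The top picture shows the tray closed on the box at about (277,212), the handle at (277,208), the hook leaning out at (335,211), and the G-clamp at (395,220). Block plane candidates: steel-grey with brass cap at (399,276) and green at (425,350). The steel one fits, and the green one is the look-alike to leave. I'll confirm this in a crop while measuring.

```bash
cat > h.py <<'E'
from station import arm
import cv2,numpy as np
def und(n,uv):
    c=arm.get_calibration(n);K=c["mtx"];k=c["k1"]
    p=(np.asarray(uv,float)-[K[0,2],K[1,2]])/K[0,0]; q=p.copy()
    for _ in range(10): q=p/(1+k*(q**2).sum(-1,keepdims=True))
    return q,c["R"],c["t"]
def world(n,uv,d):
    q,R,t=und(n,uv); P=np.c_[q,np.ones(len(q))]*np.asarray(d)[:,None]
    return (P-t)@R
def cloud(n,d,mask=None):
    m=(d>0) if mask is None else (mask&(d>0))
    v,u=np.nonzero(m); return world(n,np.c_[u,v],d[v,u]),np.c_[u,v]
def planez(n,uv,z):
    q,R,t=und(n,uv); r=np.c_[q,np.ones(len(q))]@R; c=-R.T@t
    return c+r*((z-c[2])/r[:,2])[:,None]
E
python3 - <<'E'
from h import *
p=np.load("top0.npz");d=p["d"];p=p["p"]
cv2.imwrite("pics/crop0.png",cv2.resize(p[190:390,310:450,::-1],None,fx=3,fy=3,interpolation=cv2.INTER_CUBIC))
W,uv=cloud("top",d)
def rect(P,l):
    r=cv2.minAreaRect(P[:,:2].astype(np.float32)*1000); print(l,len(P),r)
box=(uv[:,0]>225)&(uv[:,0]<325)&(uv[:,1]>135)&(uv[:,1]<290)
z=W[:,2]
rect(W[box&(z>.098)&(z<.115)],"rim"); 
h=W[box&(z>.127)]; rect(h,"handle"); print(np.median(h[:,2]),np.percentile(z[box],[5,50,95]))
hk=(uv[:,0]>318)&(uv[:,0]<350)&(uv[:,1]>200)&(uv[:,1]<222)&(z>.015)
print("hook"); print(np.round(np.c_[W[hk],uv[hk]][::6],3))
for th,pt in (("block_plane",(399,276)),("g_clamp",(395,220))):
    for r in arm.trace(th,"top"):
        m=r["mask"]; 
        if not m[pt[1]-25:pt[1]+25,pt[0]-25:pt[0]+25].any(): continue
        P,_=cloud("top",d,m); rect(P,th+str(r["score"])); rect(P[P[:,2]>.012],"  >12mm"); print(np.percentile(P[:,2],[5,50,95]))
        if th=="block_plane": rect(P[(P[:,2]>.02)&(P[:,2]<.034)],' cheek'); b=P[P[:,2]>.036]; rect(b,' upper')
E
```

```text
rim 951 ((575.1131591796875, 11.830841064453125), (345.2518005371094, 201.68142700195312), 2.839392900466919)
handle 296 ((575.9005737304688, 11.41201400756836), (131.0017852783203, 14.284828186035156), 3.035086154937744)
0.14540491229218305 [-0.00465395  0.06537779  0.1060001 ]
hook
[[ 6.01e-01 -1.13e-01  8.40e-02  3.25e+02  2.03e+02]
 [ 5.98e-01 -1.11e-01  9.10e-02  3.24e+02  2.04e+02]
 [ 5.96e-01 -1.06e-01  8.00e-02  3.22e+02  2.05e+02]
 [ 5.99e-01 -1.61e-01  7.20e-02  3.43e+02  2.05e+02]
 [ 5.97e-01 -1.51e-01  6.20e-02  3.39e+02  2.06e+02]
 [ 5.91e-01 -1.14e-01  8.50e-02  3.25e+02  2.07e+02]
 [ 5.96e-01 -1.46e-01  5.30e-02  3.37e+02  2.07e+02]
 [ 5.94e-01 -1.61e-01  7.20e-02  3.43e+02  2.07e+02]
 [ 5.87e-01 -1.39e-01  9.80e-02  3.35e+02  2.08e+02]
 [ 5.91e-01 -1.56e-01  7.00e-02  3.41e+02  2.08e+02]
 [ 5.91e-01 -1.03e-01  3.90e-02  3.21e+02  2.09e+02]
 [ 5.91e-01 -1.35e-01  4.40e-02  3.33e+02  2.09e+02]
 [ 5.87e-01 -1.50e-01  8.30e-02  3.39e+02  2.09e+02]
 [ 5.91e-01 -9.80e-02  1.70e-02  3.19e+02  2.10e+02]
 [ 5.85e-01 -1.30e-01  7.50e-02  3.31e+02  2.10e+02]
 [ 5.83e-01 -1.45e-0
[... 1210 characters left out ...]
151.96829223632812, 53.35711669921875), 57.390281677246094)
  >12mm 844 ((420.5167236328125, -315.3172302246094), (146.9417724609375, 48.09115219116211), 57.08400344848633)
[0.00236035 0.03081368 0.05007627]
 cheek 376 ((419.07122802734375, -317.8715515136719), (141.04763793945312, 47.87381362915039), 57.19729995727539)
 upper 395 ((418.9562683105469, -317.80963134765625), (134.90399169921875, 42.611000061035156), 59.51420593261719)
g_clamp0.96 794 ((572.425048828125, -302.3812255859375), (74.87541198730469, 147.286376953125), 15.43005657196045)
  >12mm 664 ((572.1416015625, -302.7424011230469), (73.97489929199219, 144.12234497070312), 15.50928783416748)
[-0.00096822  0.01995297  0.02801664]
```

View pics/crop0.png

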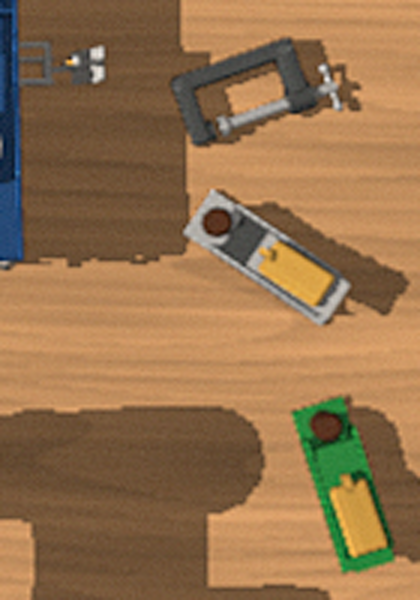

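The crop shows the steel plane at full-frame (399,276), with its knob to the upper left. The look-alike at (425,350) is green and stays put. The G-clamp's screw and tommy bar point right, with the spine on the upper side. Next I move to the handle.

```bash
cat > w.py <<'E'
# usage: w.py x y z yawdeg [x y z yawdeg ...] (m, world; 'b' first -> box mm coordinates)
import sys
from h import *
s=arm.get_state(); p=s["eef_pos"]; r=s["ee_rot"]; a=sys.argv[1:]
box=a[0]=="b"; a=np.array(a[1:] if box else a,float).reshape(-1,4)
psi=np.radians(92.9); O=np.array([.5755,.0116])
from scipy.spatial.transform import Rotation as Ro
R=Ro.from_euler("xyz",r).as_matrix()
print("now",np.round(p,4),np.round(np.degrees(r),2),"F",np.round(s["force"],1),"w",round(s["width"],4),"t",s["t"],"q",np.round(s["q"],2))
for X in a:
    P=X[:3].copy()
    if box:
        c,n=np.cos(psi),np.sin(psi); P=P/1000; P[:2]=O+[c*P[0]-n*P[1],n*P[0]+c*P[1]]
    turn=-(X[3]-np.degrees(r[2])); turn=(turn+180)%360-180
    print(np.round(P,4),"-> row",np.round((R.T@(P-p))/.025,2),round(turn/5,2))
E
python3 w.py b 0 0 200 2.9 0 0 121 2.9
```

```text
now [0.1754 0.6518 0.2266] [-180.     -0.    -15.06] F [0.7 0.1 0.2] w 0.0878 t 0.7 q [ 1.6   0.36  0.01  0.   -1.22 -0.29]
[0.5755 0.0116 0.2   ] -> row [22.11 20.57  1.06] -3.59
[0.5755 0.0116 0.121 ] -> row [22.11 20.57  4.22] -3.59
```

```bash
python3 -m crank '[[[22.1,20.6,1.1,-3.6],[22.1,20.6,1.1,-3.6],[22.1,20.6,1.1,-3.6],[22.1,20.6,1.1,-3.6],[22.1,20.6,1.1,-3.6],[22.1,20.6,1.1,-3.6],[22.1,20.6,1.1,-3.6],[22.1,20.6,1.1,-3.6],[22.1,20.6,1.1,-3.6],[22.1,20.6,1.1,-3.6],[22.1,20.6,1.1,-3.6],[22.1,20.6,1.1,-3.6]]]' 0.2 40; python3 w.py b 0 0 200 2.9 0 0 121 2.9
```

```text
t: 2.2
eef_pos: [0.5731, 0.014, 0.1996]
ee_rot: [-3.141, -0.001, 0.052]
force: [0.2, 1.9, 0.2]
width: 0.07
gripper_force: 0.0
now [0.5731 0.014  0.1996] [-1.7999e+02 -5.0000e-02  2.9500e+00] F [0.2 1.9 0.2] w 0.07 t 2.2 q [ 0.37  0.21 -0.26  0.   -1.1   1.26]
[0.5755 0.0116 0.2   ] -> row [ 0.09  0.1  -0.02] 0.01
[0.5755 0.0116 0.121 ] -> row [0.09 0.1  3.14] 0.01
```

```bash
python3 -m crank '[[[0.05,0.08,1.5,0],[0.05,0.08,3.1,0],[0.05,0.08,3.14,0],[0.05,0.08,3.14,0]]]'; python3 -m crank '[[[0,0,0,0],[0,0,0,0],[0,0,0,0],[0,0,0,0]]]' 1 40
python3 - <<'E'
import numpy as np
a0=np.radians(155)
for q in np.r_[np.linspace(0,2.14,23)]:
    a=a0-q; print(round(q,2), np.round([-120*(np.cos(a)-np.cos(a0))/25,-120*(np.sin(a)-np.sin(a0))/25],2))
E
```

```text
t: 2.7
eef_pos: [0.5743, 0.0142, 0.1222]
ee_rot: [3.141, -0.001, 0.052]
force: [0.4, -0.4, 0.5]
width: 0.0705
gripper_force: 0.0
t: 3.2
eef_pos: [0.5735, 0.014, 0.1211]
ee_rot: [-3.141, -0.0, 0.052]
force: [-0.9, -0.4, -0.6]
width: 0.0356
gripper_force: 0.0
0.0 [-0. -0.]
0.1 [-0.22 -0.41]
0.19 [-0.47 -0.8 ]
0.29 [-0.77 -1.17]
0.39 [-1.09 -1.5 ]
0.49 [-1.45 -1.8 ]
0.58 [-1.84 -2.06]
0.68 [-2.25 -2.29]
0.78 [-2.68 -2.47]
0.88 [-3.12 -2.61]
0.97 [-3.58 -2.71]
1.07 [-4.04 -2.76]
1.17 [-4.51 -2.77]
1.26 [-4.97 -2.73]
1.36 [-5.43 -2.65]
1.46 [-5.88 -2.52]
1.56 [-6.32 -2.35]
1.65 [-6.73 -2.14]
1.75 [-7.13 -1.89]
1.85 [-7.49 -1.6 ]
1.95 [-7.83 -1.28]
2.04 [-8.13 -0.92]
2.14 [-8.4  -0.54]
```

```bash
python3 -m crank '[[[0,0,0,0],[0,0,0,0],[0,0,0,0],[0,0,0,0],[0,0,0,0]]]'; python3 -m crank '[[[0,-0.1,-0.2,0],[0,-0.22,-0.41,0],[0,-0.47,-0.8,0],[0,-0.77,-1.17,0],[0,-1.09,-1.5,0],[0,-1.45,-1.8,0],[0,-1.84,-2.06,0],[0,-2.25,-2.29,0],[0,-2.68,-2.47,0],[0,-3.12,-2.61,0],[0,-3.58,-2.71,0],[0,-4.04,-2.76,0]]]'
```

```text
t: 3.82
eef_pos: [0.5734, 0.0108, 0.121]
ee_rot: [3.137, 0.001, 0.051]
force: [3.8, -15.4, 0.3]
width: 0.0136
gripper_force: 40.0
t: 5.32
eef_pos: [0.5683, 0.1157, 0.19]
ee_rot: [-3.141, -0.0, 0.051]
force: [1.0, -1.9, 0.8]
width: 0.0134
gripper_force: 40.0
```

```bash
python3 -m crank '[[[0,-0.47,-0.01,0],[0,-0.93,0.03,0],[0,-1.39,0.11,0],[0,-1.84,0.24,0],[0,-2.28,0.41,0],[0,-2.69,0.62,0],[0,-3.09,0.87,0],[0,-3.45,1.16,0],[0,-3.79,1.48,0],[0,-4.09,1.84,0],[0,-4.36,2.22,0],[0,-4.36,2.22,0]]]'; python3 -m crank '[[[0,0,0,0],[0,0,0,0],[0,0,0,0],[0,0,0,0]]]' 0.3; python3 w.py b 213 0 240 2.9
```

```text
t: 6.82
eef_pos: [0.5627, 0.2222, 0.1315]
ee_rot: [3.138, 0.002, 0.051]
force: [12.0, -7.9, -12.2]
width: 0.0137
gripper_force: 40.0
t: 7.32
eef_pos: [0.5626, 0.224, 0.1346]
ee_rot: [-3.141, -0.0, 0.052]
force: [-0.7, 0.0, -0.1]
width: 0.048
gripper_force: 0.0
now [0.5626 0.224  0.1346] [-1.7997e+02 -3.0000e-02  2.9600e+00] F [-0.7  0.  -0.1] w 0.048 t 7.325 q [ 0.7   0.32 -0.27 -0.   -0.98  0.92]
[0.5647 0.2243 0.24  ] -> row [ 0.09 -0.01 -4.21] 0.01
```

```bash
python3 -m crank '[[[0.1,0,-2.2,0],[0.1,0,-4.2,0],[0.1,0,-4.2,0]]]' 0.05 && python3 w.py .42 -.317 .16 -122.8
```

```text
t: 7.7
eef_pos: [0.5672, 0.225, 0.2445]
ee_rot: [-3.137, -0.008, 0.052]
force: [-0.3, -0.3, -1.4]
width: 0.0781
gripper_force: 0.0
now [0.5672 0.225  0.2445] [-179.76   -0.44    2.97] F [-0.3 -0.3 -1.4] w 0.0781 t 7.7 q [ 0.7   0.24 -0.12  0.   -1.21  0.92]
[ 0.42  -0.317  0.16 ] -> row [-7.03 21.36  3.23] 25.15
```

```bash
python3 -m crank '[[[-7,21.4,0,25.1],[-7,21.4,0,25.1],[-7,21.4,0,25.1],[-7,21.4,1,25.1],[-7,21.4,1,25.1],[-7,21.4,1,25.1],[-7,21.4,2,25.1],[-7,21.4,3.2,25.1],[-7,21.4,3.2,25.1],[-7,21.4,3.2,25.1],[-7,21.4,3.2,25.1],[-7,21.4,3.2,25.1]]]' 0.05; python3 w.py .42 -.317 .08 -122.8 .42 -.317 .006 -122.8
python3 - <<'E'
from h import *
p,d=arm.grab_frame("scene"); cv2.imwrite("pics/scene1.png",p[:,:,::-1])
E
```

```text
t: 9.2
eef_pos: [0.4171, -0.3197, 0.1586]
ee_rot: [3.141, -0.0, -2.145]
force: [-0.3, -0.3, 0.6]
width: 0.0833
gripper_force: 0.0
now [ 0.4171 -0.3197  0.1586] [ 179.94   -0.   -122.91] F [-0.3 -0.3  0.6] w 0.0833 t 9.2 q [-0.28  0.17 -0.41 -0.   -0.99 -0.29]
[ 0.42  -0.317  0.08 ] -> row [-0.15 -0.04  3.14] -0.02
[ 0.42  -0.317  0.006] -> row [-0.15 -0.04  6.1 ] -0.02
```

View pics/scene1.png

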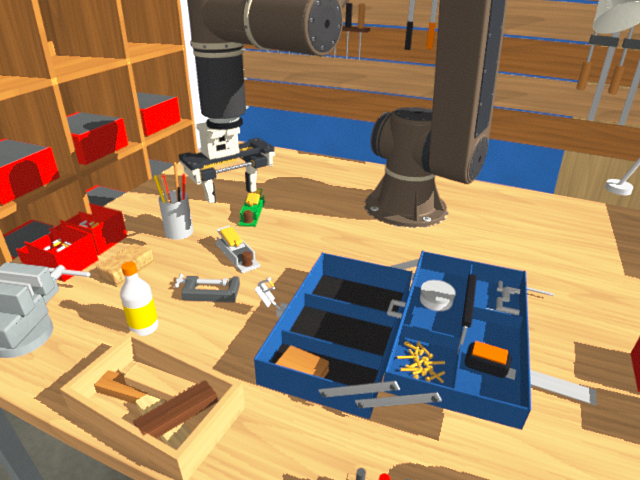

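The tray rests open at about (465,335). The tape and tin are still in it, and the two bays at (350,290) and (335,325) are empty. The gripper hangs above the steel plane at (238,248).

```bash
python3 -m crank '[[[-0.15,0,2,0],[-0.15,0,4,0],[-0.15,0,5.6,0],[-0.15,0,6.1,0],[-0.15,0,6.1,0]]]'; python3 -m crank '[[[0,0,0,0],[0,0,0,0],[0,0,0,0],[0,0,0,0],[0,0,0,0],[0,0,0,0],[0,0,0,0]]]' 1 50
```

```text
t: 9.88
eef_pos: [0.4197, -0.3163, 0.0066]
ee_rot: [3.14, -0.001, -2.138]
force: [-0.5, -0.1, 0.1]
width: 0.083
gripper_force: 0.0
t: 10.75
eef_pos: [0.4202, -0.3165, 0.0073]
ee_rot: [-3.141, 0.0, -2.139]
force: [-0.8, 1.8, 6.6]
width: 0.0476
gripper_force: 50.2
```

```bash
python3 -m crank '[[[0,0,-1.5,0],[0,0,-3.5,0],[0,0,-5.5,0],[0,0,-5.5,0]]]'; python3 w.py b -10 110 140 -87.1  -10 110 11 -87.1
```

```text
t: 11.25
eef_pos: [0.4216, -0.3169, 0.1473]
ee_rot: [-3.136, 0.002, -2.139]
force: [0.2, -0.6, -7.3]
width: 0.0476
gripper_force: 50.2
now [ 0.4216 -0.3169  0.1473] [-1.7967e+02  9.0000e-02 -1.2255e+02] F [ 0.2 -0.6 -7.3] w 0.0476 t 11.25 q [-0.27  0.18 -0.43  0.   -0.96 -0.3 ]
[ 0.4661 -0.004   0.14  ] -> row [-11.51   5.23   0.28] -7.09
[ 0.4661 -0.004   0.011 ] -> row [-11.5    5.26   5.44] -7.09
```

```bash
python3 -m crank '[[[-11.5,5.25,0.3,-7.1],[-11.5,5.25,0.3,-7.1],[-11.5,5.25,0.3,-7.1],[-11.5,5.25,0.3,-7.1],[-11.5,5.25,0.3,-7.1],[-11.5,5.25,0.3,-7.1],[-11.5,5.25,0.3,-7.1],[-11.5,5.25,0.3,-7.1],[-11.5,5.25,0.3,-7.1]]]'; python3 w.py b -10 110 11 -87.1
python3 - <<'E'
from h import *
p,d=arm.grab_frame("top"); cv2.imwrite("pics/top1.png",p[:,:,::-1])
E
```

```text
t: 12.38
eef_pos: [0.4635, -0.0045, 0.1364]
ee_rot: [3.141, -0.0, -1.521]
force: [0.2, 0.3, -7.2]
width: 0.0476
gripper_force: 50.2
now [ 0.4635 -0.0045  0.1364] [ 1.7995e+02 -1.0000e-02 -8.7180e+01] F [ 0.2  0.3 -7.2] w 0.0476 t 12.375 q [ 0.42  0.09 -0.57 -0.   -0.91 -0.37]
[ 0.4661 -0.004   0.011 ] -> row [-0.02 -0.11  5.01] -0.02
```

View pics/top1.png

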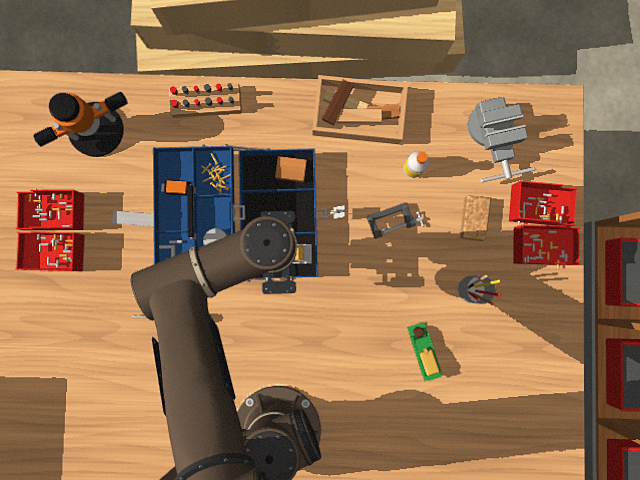

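```bash
python3 -m crank '[[[0,-0.1,1.2,0],[0,-0.1,2.6,0],[0,-0.1,3.8,0],[0,-0.1,4.5,0],[0,-0.1,4.8,0],[0,-0.1,5,0],[0,-0.1,5,0]]]'; python3 w.py b -10 110 10 -87.1
```

```text
t: 13.3
eef_pos: [0.4667, -0.0033, 0.0121]
ee_rot: [-3.141, 0.0, -1.52]
force: [0.5, 0.5, -6.8]
width: 0.0474
gripper_force: 50.2
now [ 0.4667 -0.0033  0.0121] [-1.7997e+02  1.0000e-02 -8.7070e+01] F [ 0.5  0.5 -6.8] w 0.0474 t 13.3 q [ 0.42  0.28 -0.7   0.   -0.59 -0.37]
[ 0.4661 -0.004   0.01  ] -> row [0.03 0.03 0.08] 0.01
```

```bash
python3 -m crank '[[[0,0,0.1,0],[0,0,0.1,0]]]'; python3 -m crank '[[[0,0,0.1,0],[0,0,0.1,0],[0,0,0.1,0],[0,0,0.1,0]]]' 0.32;  python3 -m crank '[[[0,0,-1.5,0],[0,0,-4,0],[0,0,-6.5,0],[0,0,-6.5,0]]]'; python3 w.py .572 -.3025 .16 -74.5 
```

```text
t: 13.55
eef_pos: [0.4671, -0.003, 0.0102]
ee_rot: [-3.14, 0.0, -1.519]
force: [-0.7, -0.1, 2.2]
width: 0.0476
gripper_force: 50.2
t: 14.05
eef_pos: [0.4666, -0.0032, 0.0068]
ee_rot: [-3.141, 0.0, -1.519]
force: [-0.4, -0.3, -0.7]
width: 0.0596
gripper_force: 0.0
t: 14.55
eef_pos: [0.4694, -0.0024, 0.1745]
ee_rot: [-3.132, 0.002, -1.519]
force: [0.4, -0.6, -0.5]
width: 0.0596
gripper_force: 0.0
now [ 0.4694 -0.0024  0.1745] [-1.7944e+02  1.4000e-01 -8.7010e+01] F [ 0.4 -0.6 -0.5] w 0.0596 t 14.55 q [ 0.42  0.05 -0.51  0.   -1.   -0.37]
[ 0.572  -0.3025  0.16  ] -> row [12.2  -3.47  0.58] -2.5
```

```bash
python3 - <<'E'
from h import *
p,d=arm.grab_frame("top"); np.savez("top2.npz",p=p,d=d)
W,uv=cloud("top",d)
s=(uv[:,0]>355)&(uv[:,0]<435)&(uv[:,1]>195)&(uv[:,1]<245)&(W[:,2]>.015)&(W[:,2]<.04)
P=W[s]
for it in range(3):
    if it==0: th=np.radians(105.5); c=np.array([.572,-.3025])
    R=np.array([[np.cos(th),np.sin(th)],[-np.sin(th),np.cos(th)]]); L=(P[:,:2]-c)@R.T*1000
    sp=L[(L[:,0]>-25)&(L[:,0]<50)&(L[:,1]<-15)]
    k=np.polyfit(sp[:,0],sp[:,1],1); print(np.degrees(th),c,"slope",k,"x",np.percentile(L[:,0],[1,99]),"spine y",np.percentile(sp[:,1],[2,50,98]),
      "arm end x", np.percentile(L[(abs(L[:,1])<25),0],[98,99.5]), "y", np.percentile(L[:,1],[1,99]))
    th+=np.arctan(k[0]); 
im=cv2.resize(p[190:300,230:440,::-1],None,fx=3.8,fy=3.8,interpolation=cv2.INTER_CUBIC); cv2.imwrite("pics/crop2.png",im)
# reproject model spine
g=c+R.T@np.array([.007,-.030]); print("grip",g,np.degrees(th))
b=(uv[:,0]>235)&(uv[:,0]<325)&(uv[:,1]>135)&(uv[:,1]<290)&(W[:,2]>.018)&(W[:,2]<.035)
psi=np.radians(92.9);Q=(W[b][:,:2]-[.5755,.0116])@np.array([[np.cos(psi),-np.sin(psi)],[np.sin(psi),np.cos(psi)]])*1000
Q=Q[(abs(Q[:,0])<90)&(Q[:,1]>58)&(Q[:,1]<160)]; print("plane pts in box",len(Q),np.percentile(Q,[2,98],axis=0))
E
```

```text
105.5 [ 0.572  -0.3025] slope [  0.08590663 -25.52397048] x [-67.70977969  69.75355568] spine y [-34.00361694 -24.38032292 -15.43727218] arm end x [69.38709602 70.62524471] y [-34.76417774  35.34087308]
110.41003230797479 [ 0.572  -0.3025] slope [ 1.04425059e-02 -2.53892490e+01] x [-66.68106435  69.13970213] spine y [-33.49051307 -25.32555919 -17.59043414] arm end x [68.94433984 69.58105797] y [-33.43235204  33.42166429]
111.00832207806094 [ 0.572  -0.3025] slope [-2.66602280e-03 -2.54799564e+01] x [-66.61095163  69.05500056] spine y [-33.62923581 -25.53909201 -17.85183162] arm end x [68.91399247 69.68815759] y [-33.39417491  33.8538353 ]
grip [ 0.59749633 -0.2852102 ] 110.85557058562358
plane pts in box 45 [[-70.39815629  84.79148749]
 [-31.91260016 130.82256262]]
```

View pics/crop2.png

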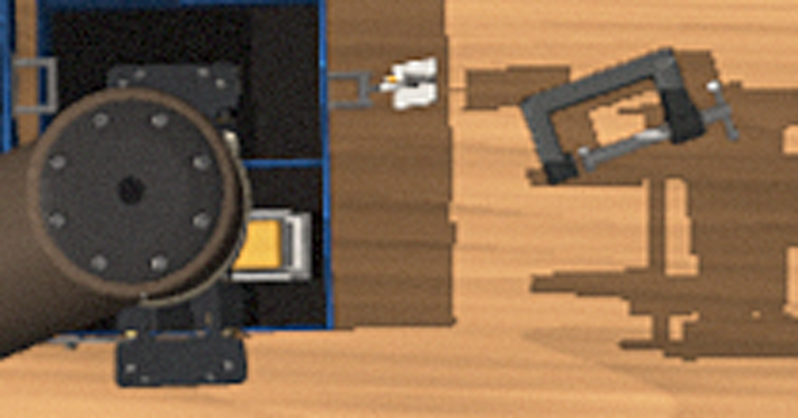

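The plane lies flat in the near bay, at crop (275,245). The clamp's spine runs from crop (530,100) to (665,52), which gives a yaw of about 111°. I'll check the bottle clearance before reaching for the clamp.

```bash
python3 - <<'E'
from h import *
z=np.load("top2.npz"); W,uv=cloud("top",z["d"])
s=(uv[:,0]>395)&(uv[:,0]<440)&(uv[:,1]>140)&(uv[:,1]<185)&(W[:,2]>.05); print(np.percentile(W[s],[2,50,98],axis=0))
E
python3 w.py .5933 -.2869 .15 -69.1 .5933 -.2869 .005 -69.1
```

```text
[[ 0.68858134 -0.37668379  0.05462021]
 [ 0.70761675 -0.34622444  0.1028012 ]
 [ 0.73703557 -0.32367218  0.1537792 ]]
now [ 0.4677 -0.0027  0.1717] [-1.797e+02  1.100e-01 -8.706e+01] F [-1.4 -0.2 -0.4] w 0.0596 t 14.6 q [ 0.42  0.06 -0.51  0.   -1.   -0.37]
[ 0.5933 -0.2869  0.15  ] -> row [11.61 -4.43  0.87] -3.59
[ 0.5933 -0.2869  0.005 ] -> row [11.62 -4.4   6.67] -3.59
```

```bash
python3 -m crank '[[[11.6,-4.4,0.8,-3.6],[11.6,-4.4,0.8,-3.6],[11.6,-4.4,0.8,-3.6],[11.6,-4.4,0.8,-3.6],[11.6,-4.4,0.8,-3.6],[11.6,-4.4,0.8,-3.6],[11.6,-4.4,0.8,-3.6],[11.6,-4.4,0.8,-3.6]]]' 0.67; python3 w.py .5933 -.2869 .06 -69.1 .5933 -.2869 .005 -69.1
```

```text
t: 15.6
eef_pos: [0.5905, -0.286, 0.1488]
ee_rot: [3.141, 0.001, -1.205]
force: [-0.1, 0.7, -0.3]
width: 0.0286
gripper_force: 0.0
now [ 0.5905 -0.286   0.1488] [ 1.7995e+02  5.0000e-02 -6.9020e+01] F [-0.1  0.7 -0.3] w 0.0286 t 15.6 q [-0.15  0.38 -0.13 -0.   -1.05  0.52]
[ 0.5933 -0.2869  0.06  ] -> row [ 0.07 -0.09  3.55] 0.02
[ 0.5933 -0.2869  0.005 ] -> row [ 0.08 -0.1   5.75] 0.02
```

```bash
python3 -m crank '[[[0.08,-0.1,2,0],[0.08,-0.1,3.8,0],[0.08,-0.1,4.6,0],[0.08,-0.1,5.1,0]]]'; python3 w.py .5933 -.2869 .005 -69.1
```

```text
t: 16.1
eef_pos: [0.5939, -0.2867, 0.0213]
ee_rot: [3.141, 0.0, -1.203]
force: [0.7, 0.8, 0.2]
width: 0.0293
gripper_force: 0.0
now [ 0.5939 -0.2867  0.0213] [ 1.7997e+02  2.0000e-02 -6.8950e+01] F [0.7 0.8 0.2] w 0.0293 t 16.1 q [-0.15  0.52 -0.25 -0.   -0.8   0.52]
[ 0.5933 -0.2869  0.005 ] -> row [-0.    0.02  0.65] 0.03
```

No contact and no force, so the fingers straddle the spine. Finish the descent, grip and lift.

```bash
python3 -m crank '[[[0,0.02,0.4,0],[0,0.02,0.62,0],[0,0.02,0.62,0]]]'; python3 -m crank '[[[0,0,0,0],[0,0,0,0],[0,0,0,0],[0,0,0,0]]]' 1 50;  python3 -m crank '[[[0,0,-1,0],[0,0,-2.5,0],[0,0,-4.5,0],[0,0,-6,0],[0,0,-6,0]]]'; python3 w.py b 0 0 150 -87.1
```

```text
t: 16.48
eef_pos: [0.5939, -0.2883, 0.0065]
ee_rot: [-3.141, -0.0, -1.205]
force: [-0.4, 0.6, -0.4]
width: 0.029
gripper_force: 0.0
t: 16.98
eef_pos: [0.5939, -0.2886, 0.0068]
ee_rot: [-3.141, -0.0, -1.205]
force: [-2.8, 0.3, 5.4]
width: 0.0154
gripper_force: 50.0
t: 17.6
eef_pos: [0.5954, -0.2887, 0.1594]
ee_rot: [-3.137, -0.003, -1.205]
force: [0.1, 0.5, -4.7]
width: 0.0157
gripper_force: 50.0
now [ 0.5954 -0.2887  0.1594] [-1.7972e+02 -1.7000e-01 -6.9050e+01] F [ 0.1  0.5 -4.7] w 0.0157 t 17.6 q [-0.16  0.38 -0.11  0.   -1.07  0.52]
[0.5755 0.0116 0.15  ] -> row [-11.5   -3.55   0.36] 3.61
```

```bash
python3 w.py b -3 -25 150 -87.1; python3 -m crank '[[[-12.1,-3.2,0.3,3.6],[-12.1,-3.2,0.3,3.6],[-12.1,-3.2,0.3,3.6],[-12.1,-3.2,0.3,3.6],[-12.1,-3.2,0.3,3.6],[-12.1,-3.2,0.3,3.6],[-12.1,-3.2,0.3,3.6],[-12.1,-3.2,0.3,3.6]]]' ; python3 w.py b -3 -25 10 -87.1
```

```text
now [ 0.5954 -0.2887  0.1594] [-1.7972e+02 -1.7000e-01 -6.9050e+01] F [ 0.1  0.5 -4.7] w 0.0157 t 17.6 q [-0.16  0.38 -0.11  0.   -1.07  0.52]
[0.6006 0.0099 0.15  ] -> row [-11.08  -4.46   0.36] 3.61
t: 18.6
eef_pos: [0.5599, 0.0217, 0.1479]
ee_rot: [3.14, -0.0, -1.521]
force: [0.5, -0.2, -3.5]
width: 0.0155
gripper_force: 50.0
now [0.5599 0.0217 0.1479] [ 1.7992e+02 -2.0000e-02 -8.7130e+01] F [ 0.5 -0.2 -3.5] w 0.0155 t 18.6 q [ 0.39  0.24 -0.35 -0.   -0.98 -0.34]
[0.6006 0.0099 0.01  ] -> row [ 0.55 -1.61  5.52] -0.01
```

```bash
python3 -m crank '[[[0.55,-1.6,0,0],[0.55,-1.6,1.5,0],[0.55,-1.6,2.8,0],[0.55,-1.6,3.2,0],[0.55,-1.6,3.2,0]]]' ; python3 w.py b -3 -25 10 -87.1
python3 - <<'E'
from h import *
p,d=arm.grab_frame("scene"); cv2.imwrite("pics/scene2.png",cv2.resize(p[220:420,230:430,::-1],None,fx=3,fy=3,interpolation=cv2.INTER_CUBIC))
E
```

```text
t: 19.23
eef_pos: [0.6009, 0.0101, 0.0685]
ee_rot: [3.141, -0.001, -1.52]
force: [-0.0, -0.0, -3.4]
width: 0.0156
gripper_force: 50.0
now [0.6009 0.0101 0.0685] [ 1.7994e+02 -3.0000e-02 -8.7120e+01] F [-0.  -0.  -3.4] w 0.0156 t 19.225 q [ 0.34  0.38 -0.35  0.   -0.84 -0.29]
[0.6006 0.0099 0.01  ] -> row [0.01 0.01 2.34] -0.0
```

View pics/scene2.png

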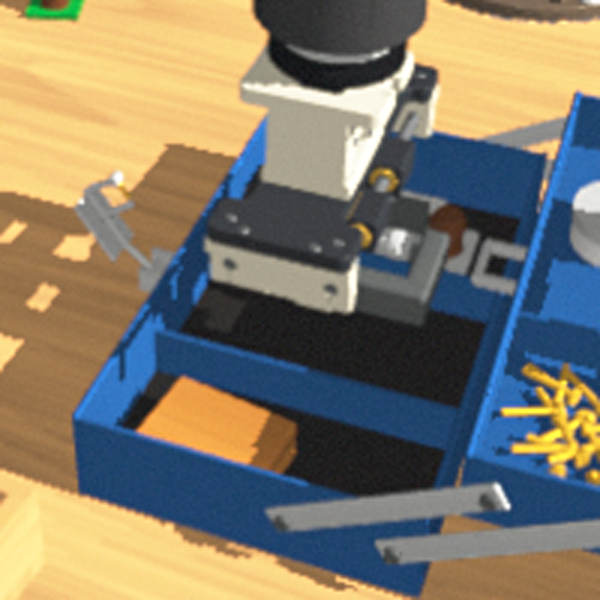

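The clamp hangs level over the middle bay at (400,280), inside the dividers, with the plane's knob behind it. Lower it slowly.

```bash
python3 -m crank '[[[0,0,0.6,0],[0,0,1.2,0],[0,0,1.7,0],[0,0,2.1,0],[0,0,2.3,0],[0,0,2.3,0]]]' ; python3 w.py b -3 -25 10 -87.1
```

```text
t: 20.02
eef_pos: [0.6008, 0.011, 0.0109]
ee_rot: [3.141, -0.0, -1.519]
force: [0.2, -0.5, -3.3]
width: 0.0155
gripper_force: 50.0
now [0.6008 0.011  0.0109] [ 1.7996e+02 -1.0000e-02 -8.7050e+01] F [ 0.2 -0.5 -3.3] w 0.0155 t 20.025 q [ 0.34  0.46 -0.4   0.   -0.72 -0.29]
[0.6006 0.0099 0.01  ] -> row [0.05 0.01 0.03] 0.01
```

```bash
python3 -m crank '[[[0,0,0.08,0],[0,0,0.08,0]]]'; python3 -m crank '[[[0,0,0.08,0],[0,0,0.08,0],[0,0,0.08,0]]]' 0.725;  python3 -m crank '[[[0,0,-0.8,0],[0,0,-2,0],[0,0,-4,0],[0,0,-6,0],[0,0,-8,0],[0,0,-8,0]]]'; python3 w.py b 213 0 230 -177.1 213 0 230 2.9
```

```text
t: 20.27
eef_pos: [0.6015, 0.0112, 0.0099]
ee_rot: [-3.14, 0.0, -1.519]
force: [0.0, -0.3, -1.7]
width: 0.0155
gripper_force: 50.0
t: 20.65
eef_pos: [0.6011, 0.0111, 0.0074]
ee_rot: [-3.141, 0.0, -1.519]
force: [0.6, 0.5, -0.5]
width: 0.0236
gripper_force: 0.0
t: 21.4
eef_pos: [0.6034, 0.0114, 0.2123]
ee_rot: [-3.133, 0.001, -1.519]
force: [0.3, 0.8, -0.7]
width: 0.0244
gripper_force: 0.0
now [0.6034 0.0114 0.2123] [-1.795e+02  8.000e-02 -8.703e+01] F [ 0.3  0.8 -0.7] w 0.0244 t 21.4 q [ 0.34  0.25 -0.18  0.   -1.13 -0.29]
[0.5647 0.2243 0.23  ] -> row [-8.58  1.1  -0.7 ] 18.01
[0.5647 0.2243 0.23  ] -> row [-8.58  1.1  -0.7 ] -17.99
```

```bash
python3 -m crank '[[[-8.6,1.1,-0.7,-18],[-8.6,1.1,-0.7,-18],[-8.6,1.1,-0.7,-18],[-8.6,1.1,-0.7,-18],[-8.6,1.1,-0.7,-18],[-8.6,1.1,-0.7,-18],[-8.6,1.1,-0.7,-18],[-8.6,1.1,-0.7,-18],[-8.6,1.1,-0.7,-18],[-8.6,1.1,-0.7,-18]]]' 0.3; python3 w.py b 213 0 132 2.9
python3 - <<'E'
from h import *
p,d=arm.grab_frame("top"); cv2.imwrite("pics/top3.png",cv2.resize(p[135:290,140:360,::-1],None,fx=3.6,fy=3.6,interpolation=cv2.INTER_CUBIC)); np.savez("top3.npz",p=p,d=d)
W,uv=cloud("top",d)
psi=np.radians(92.9);Q=(W[:,:2]-[.5755,.0116])@np.array([[np.cos(psi),-np.sin(psi)],[np.sin(psi),np.cos(psi)]])*1000; z=W[:,2]*1000
for n,lo,hi in(("plane",57,163),("clamp",-60,46)):
    m=(abs(Q[:,0])<92)&(Q[:,1]>lo)&(Q[:,1]<hi)&(z>14)&(z<60)
    print(n,m.sum(),np.percentile(np.c_[Q,z][m],[1,50,99],axis=0).round(1))
E
```

```text
t: 22.65
eef_pos: [0.5622, 0.2242, 0.2241]
ee_rot: [3.141, 0.001, 0.051]
force: [-0.3, -0.5, -1.1]
width: 0.0618
gripper_force: 0.0
now [0.5622 0.2242 0.2241] [1.7998e+02 5.0000e-02 2.9000e+00] F [-0.3 -0.5 -1.1] w 0.0618 t 22.65 q [ 0.7   0.25 -0.15 -0.   -1.17  0.92]
[0.5647 0.2243 0.132 ] -> row [ 0.1  -0.    3.68] 0.0
plane 838 [[-80.3  84.9  14.6]
 [-16.8 109.3  38.1]
 [ 58.7 132.3  57.2]]
clamp 704 [[-74.7 -34.2  14.3]
 [ -3.4  -1.9  24.6]
 [ 62.   35.4  34.6]]
```

View pics/top3.png

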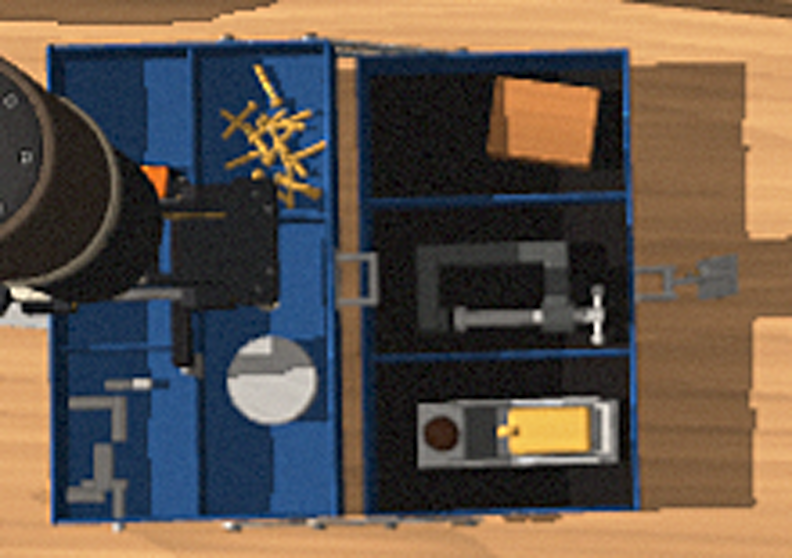

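Both tools lie flat: the plane at crop (517,432), box (-11,109), and the clamp at crop (510,290), box (-6,0). The stone case is undisturbed and the tape and tin are in the tray. Grip the handle again.

```bash
python3 -m crank '[[[0.1,0,1.5,0],[0.1,0,3,0],[0.1,0,3.7,0],[0.1,0,3.7,0]]]'; python3 -m crank '[[[0,0,0,0],[0,0,0,0],[0,0,0,0],[0,0,0,0],[0,0,0,0],[0,0,0,0],[0,0,0,0]]]' 1 40
python3 - <<'E'
import numpy as np
a0=np.radians(155); f=lambda a:np.array([-120*(np.cos(a)-np.cos(a0))/25,-120*(np.sin(a)-np.sin(a0))/25])
for s,e,n in((2.18,1.09,12),(1.09,0.1,12),(.1,-.01,4)):
  print(e,[list(np.round(f(a0-q)-f(a0-s),2)) for q in np.linspace(s,e,n+1)[1:]])
E
```

```text
t: 23.2
eef_pos: [0.5645, 0.2241, 0.1313]
ee_rot: [3.14, 0.002, 0.051]
force: [1.1, -0.0, -0.0]
width: 0.0614
gripper_force: 0.0
t: 24.08
eef_pos: [0.565, 0.223, 0.1324]
ee_rot: [3.139, 0.001, 0.051]
force: [0.8, -5.9, 0.8]
width: 0.0136
gripper_force: 40.0
1.09 [[np.float64(0.24), np.float64(-0.37)], [np.float64(0.5), np.float64(-0.71)], [np.float64(0.8), np.float64(-1.03)], [np.float64(1.13), np.float64(-1.32)], [np.float64(1.48), np.float64(-1.58)], [np.float64(1.85), np.float64(-1.8)], [np.float64(2.24), np.float64(-2.0)], [np.float64(2.65), np.float64(-2.15)], [np.float64(3.07), np.float64(-2.27)], [np.float64(3.5), np.float64(-2.35)], [np.float64(3.93), np.float64(-2.39)], [np.float64(4.37), np.float64(-2.39)]]
0.1 [[np.float64(0.39), np.float64(0.03)], [np.float64(0.78), np.float64(0.1)], [np.float64(1.17), np.float64(0.2)], [np.float64(1.54), np.float64(0.33)], [np.float64(1.9), np.float64(0.49)], [np.float64(2.25), np.float64(0.68)], [np.float64(2.58), np.float64(0.89)], [np.float64(2.9), np.float64(1.14)], [np.float64(3.19), np.float64(1.41)], [np.float64(3.45), np.float64(1.7)], [np.float64(3.7), np.float64(2.01)], [np.float64(3.91), np.float64(2.34)]]
-0.01 [[np.float64(0.07), np.float64(0.11)], [np.float64(0.13), np.float64(0.23)], [np.float64(0.19), np.float64(0.35)], [np.float64(0.24), np.float64(0.47)]]
```

```bash
python3 -m crank '[[[0,0.24,-0.37,0],[0,0.5,-0.71,0],[0,0.8,-1.03,0],[0,1.13,-1.32,0],[0,1.48,-1.58,0],[0,1.85,-1.8,0],[0,2.24,-2,0],[0,2.65,-2.15,0],[0,3.07,-2.27,0],[0,3.5,-2.35,0],[0,3.93,-2.39,0],[0,4.37,-2.39,0]]]'; python3 -m crank '[[[0,0.39,0.03,0],[0,0.78,0.1,0],[0,1.17,0.2,0],[0,1.54,0.33,0],[0,1.9,0.49,0],[0,2.25,0.68,0],[0,2.58,0.89,0],[0,2.9,1.14,0],[0,3.19,1.41,0],[0,3.45,1.7,0],[0,3.7,2.01,0],[0,3.91,2.34,0]]]'; python3 -m crank '[[[0,0.03,0.05,0],[0,0.07,0.11,0],[0,0.13,0.23,0],[0,0.19,0.35,0],[0,0.22,0.41,0],[0,0.22,0.41,0]]]'; python3 w.py b 0 0 121 2.9
```

```text
t: 25.58
eef_pos: [0.5704, 0.1147, 0.1923]
ee_rot: [-3.142, 0.0, 0.051]
force: [0.5, -0.2, -8.1]
width: 0.0137
gripper_force: 40.0
t: 27.08
eef_pos: [0.5754, 0.0159, 0.133]
ee_rot: [3.14, 0.001, 0.051]
force: [0.3, -7.2, -4.0]
width: 0.0134
gripper_force: 40.0
t: 27.82
eef_pos: [0.5756, 0.0106, 0.123]
ee_rot: [3.14, 0.001, 0.051]
force: [-0.8, -7.4, -2.2]
width: 0.0137
gripper_force: 40.0
now [0.5756 0.0106 0.123 ] [1.799e+02 6.000e-02 2.930e+00] F [-0.8 -7.4 -2.2] w 0.0137 t 27.825 q [ 0.36  0.29 -0.35  0.   -0.94  1.26]
[0.5755 0.0116 0.121 ] -> row [-0.   -0.04  0.08] 0.01
```

```bash
python3 -m crank '[[[0,0.02,0.08,0],[0,0.03,0.16,0],[0,0.03,0.16,0]]]'; python3 -m crank '[[[0,0,0,0],[0,0,0,0],[0,0,0,0],[0,0,0,0]]]' 0.4;python3 -m crank '[[[0,0,-2,0],[0,0,-4,0],[0,0,-4,0]]]' 
python3 - <<'E'
from h import *
p,d=arm.grab_frame("top"); W,uv=cloud("top",d)
cv2.imwrite("pics/hook.png",cv2.resize(p[190:235,300:360,::-1],None,fx=10,fy=10,interpolation=cv2.INTER_CUBIC))
psi=np.radians(92.9);Q=(W[:,:2]-[.5755,.0116])@np.array([[np.cos(psi),-np.sin(psi)],[np.sin(psi),np.cos(psi)]])*1000; z=W[:,2]*1000
m=(abs(Q[:,1])<25)&(Q[:,0]<-112)&(Q[:,0]>-210)&(z>15)
o=np.c_[Q,z,uv][m]; o=o[np.argsort(o[:,0])]; print(o[::7].round(0).astype(int).tolist())
m=(abs(Q[:,0])<115)&(abs(Q[:,1])<185)&(z>95)&(z<118); print(np.median(z[m]), cv2.minAreaRect(Q[m].astype(np.float32)))
E
python3 w.py b -180 0 130 92.9 -180 0 130 -87.1
```

```text
t: 28.2
eef_pos: [0.5759, 0.0106, 0.1225]
ee_rot: [3.14, -0.001, 0.052]
force: [-13.5, -1.7, 25.7]
width: 0.0135
gripper_force: 40.0
t: 28.7
eef_pos: [0.576, 0.0116, 0.119]
ee_rot: [3.142, 0.0, 0.051]
force: [-0.3, 0.2, -0.9]
width: 0.0477
gripper_force: 0.0
t: 29.08
eef_pos: [0.5784, 0.012, 0.2237]
ee_rot: [-3.14, -0.008, 0.052]
force: [0.5, 0.6, -0.9]
width: 0.0526
gripper_force: 0.0
[[-176, -4, 69, 344, 209], [-175, 10, 77, 344, 214], [-173, 11, 66, 343, 215], [-171, -10, 68, 342, 207], [-170, 9, 72, 342, 214], [-168, 8, 60, 341, 214], [-166, -12, 52, 340, 207], [-165, 5, 64, 340, 213], [-163, 2, 58, 339, 212], [-161, -15, 50, 338, 206], [-160, 7, 58, 338, 214], [-158, 4, 50, 337, 213], [-157, -3, 87, 337, 209], [-155, 11, 46, 336, 216], [-153, -13, 48, 335, 207], [-151, -2, 90, 335, 209], [-150, 3, 43, 334, 213], [-149, -2, 96, 334, 209], [-147, 8, 41, 333, 215], [-142, 2, 39, 331, 213], [-137, 2, 41, 329, 213], [-129, -14, 83, 326, 205], [-128, 2, 89, 326, 211], [-126, -19, 88, 325, 203], [-126, 1, 80, 325, 211], [-125, 17, 85, 325, 217], [-123, -16, 91, 324, 204], [-122, 17, 86, 324, 217], [-118, -16, 90, 322, 204], [-116, -17, 88, 321, 204], [-112, 17, 88, 320, 217]]
105.85583247723665 ((0.5114288330078125, -1.2885894775390625), (348.33184814453125, 202.20465087890625), 89.94117736816406)
now [0.577  0.0119 0.2212] [-179.94   -0.23    2.95] F [-0.2 -0.3 -0.6] w 0.0527 t 29.125 q [ 0.36  0.2  -0.22  0.   -1.15  1.26]
[ 0.5846 -0.1682  0.13  ] -> row [-0.08  7.21  3.64] -17.99
[ 0.5846 -0.1682  0.13  ] -> row [-0.08  7.21  3.64] 18.01
```

View pics/hook.png

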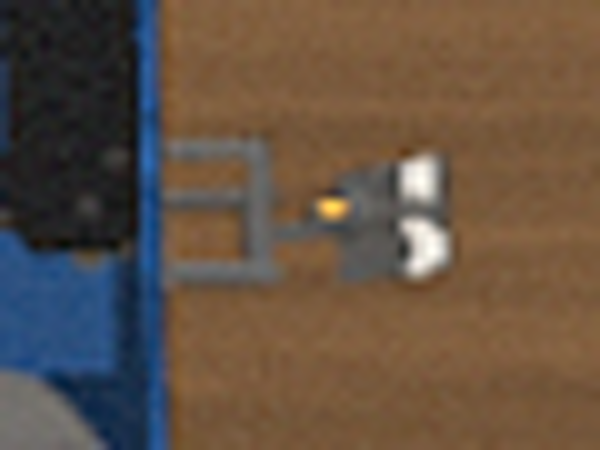

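The hook leans out with its plate top at crop (425,200), box (-176,0,72), which is about 0.6 rad. The tray sits home with its rim at the same height as at the start. Move closed fingers outside the hook.

```bash
python3 w.py b -205 0 150 -87.1;  python3 -m crank '[[[-0.05,8.2,1,18],[-0.05,8.2,1,18],[-0.05,8.2,1,18],[-0.05,8.2,1,18],[-0.05,8.2,1,18],[-0.05,8.2,2.8,18],[-0.05,8.2,2.8,18],[-0.05,8.2,2.8,18],[-0.05,8.2,2.8,18],[-0.05,8.2,2.8,18]]]' 1 20; python3 w.py b -205 0 57 -87.1
```

```text
now [0.577  0.0119 0.2212] [-179.94   -0.23    2.95] F [-0.2 -0.3 -0.6] w 0.0527 t 29.125 q [ 0.36  0.2  -0.22  0.   -1.15  1.26]
[ 0.5859 -0.1931  0.15  ] -> row [-0.08  8.21  2.84] 18.01
t: 30.38
eef_pos: [0.5845, -0.1932, 0.1479]
ee_rot: [3.14, 0.0, -1.519]
force: [0.7, 0.5, 0.1]
width: 0.0002
gripper_force: 0.0
now [ 0.5845 -0.1932  0.1479] [ 1.7988e+02  2.0000e-02 -8.7030e+01] F [0.7 0.5 0.1] w 0.0002 t 30.375 q [-0.    0.32 -0.23 -0.   -1.02  0.05]
[ 0.5859 -0.1931  0.057 ] -> row [ 0.   -0.06  3.64] 0.01
```

```bash
python3 -m crank '[[[0,-0.06,1.5,0],[0,-0.06,3,0],[0,-0.06,3.6,0],[0,-0.06,3.6,0]]]'; python3 -m crank '[[[-0.2,0,0,0],[-0.4,0,0,0],[-0.6,0,0,0],[-0.6,0,0,0]]]';  python3 -m crank '[[[-0.1,0,-0.05,0],[-0.2,0,-0.1,0],[-0.2,0,-0.1,0]]]'; python3 w.py b -174 0 66 -87.1
```

```text
t: 30.88
eef_pos: [0.5861, -0.1932, 0.0583]
ee_rot: [3.139, 0.0, -1.519]
force: [-0.8, -0.1, 1.2]
width: 0.0005
gripper_force: 0.0
t: 31.38
eef_pos: [0.5862, -0.1777, 0.0598]
ee_rot: [-3.141, -0.0, -1.519]
force: [0.7, 0.3, -0.1]
width: 0.0004
gripper_force: 0.0
t: 31.75
eef_pos: [0.5859, -0.1734, 0.0622]
ee_rot: [-3.141, -0.0, -1.519]
force: [0.1, -2.5, 2.3]
width: 0.0002
gripper_force: 1.4
now [ 0.5859 -0.1734  0.0622] [-1.7997e+02 -2.0000e-02 -8.7050e+01] F [ 0.1 -2.5  2.3] w 0.0002 t 31.75 q [ 0.03  0.4  -0.33  0.   -0.83  0.02]
[ 0.5843 -0.1622  0.066 ] -> row [-0.45  0.04 -0.15] 0.01
```

```bash
python3 -m crank '[[[-0.1,0,-0.09,0],[-0.21,0,-0.18,0],[-0.33,0,-0.27,0],[-0.44,0,-0.35,0],[-0.56,0,-0.42,0],[-0.68,0,-0.49,0],[-0.81,0,-0.55,0],[-0.93,0,-0.6,0]]]';  python3 -m crank '[[[-0.13,0,-0.05,0],[-0.27,0,-0.1,0],[-0.4,0,-0.13,0],[-0.54,0,-0.16,0],[-0.54,0,-0.16,0]]]'; python3 w.py b -148 0 80 -87.1
```

```text
t: 32.75
eef_pos: [0.5842, -0.1498, 0.0767]
ee_rot: [3.141, 0.0, -1.519]
force: [0.9, -2.3, -0.6]
width: 0.0004
gripper_force: 1.0
t: 33.38
eef_pos: [0.5837, -0.1372, 0.0807]
ee_rot: [3.141, -0.001, -1.519]
force: [1.3, -6.2, -2.4]
width: 0.0001
gripper_force: 3.1
now [ 0.5837 -0.1372  0.0807] [ 1.7998e+02 -7.0000e-02 -8.7040e+01] F [ 1.3 -6.2 -2.4] w 0.0001 t 33.375 q [ 0.1   0.37 -0.34  0.   -0.86 -0.04]
[ 0.583  -0.1362  0.08  ] -> row [-0.04  0.03  0.03] 0.01
```

```bash
python3 -m crank '[[[-0.06,0,0,0],[-0.12,0,0,0],[-0.12,0,0,0]]]'; python3 w.py b -148 0 80 -87.1; python3 - <<'E'
from h import *
p,d=arm.grab_frame("scene"); cv2.imwrite("pics/hk2.png",cv2.resize(p[230:350,220:340,::-1],None,fx=5,fy=5,interpolation=cv2.INTER_CUBIC))
E
```

```text
t: 33.75
eef_pos: [0.5836, -0.1365, 0.0808]
ee_rot: [3.141, -0.004, -1.519]
force: [2.7, -18.3, -6.4]
width: 0.0003
gripper_force: 9.3
now [ 0.5836 -0.1365  0.0808] [179.96  -0.21 -87.05] F [  2.7 -18.3  -6.4] w 0.0003 t 33.75 q [ 0.1   0.37 -0.34  0.   -0.86 -0.05]
[ 0.583  -0.1362  0.08  ] -> row [-0.01  0.02  0.03] 0.01
```

```bash
python3 -m crank '[[[0.5,0,0,0],[1.5,0,0,0],[2,0,-2,0],[2.5,0,-5,0],[2.5,0,-5,0]]]'; python3 - <<'E'
from h import *
p,d=arm.grab_frame("scene"); q,d2=arm.grab_frame("top")
a=cv2.resize(p[230:340,210:320,::-1],(400,400),interpolation=cv2.INTER_CUBIC);b=cv2.resize(q[185:245,290:350,::-1],(400,400),interpolation=cv2.INTER_CUBIC)
cv2.imwrite("pics/hk3.png",np.hstack([a,b]))
W,uv=cloud("top",d2);psi=np.radians(92.9);Q=(W[:,:2]-[.5755,.0116])@np.array([[np.cos(psi),-np.sin(psi)],[np.sin(psi),np.cos(psi)]])*1000; z=W[:,2]*1000
m=(abs(Q[:,1])<15)&(Q[:,0]<-116)&(Q[:,0]>-200)&(z>50)&(z<140); o=np.c_[Q,z][m]; print(o[np.argsort(o[:,0])][::5].round().astype(int).tolist())
E
```

```text
t: 34.42
eef_pos: [0.5892, -0.1968, 0.211]
ee_rot: [-3.134, -0.001, -1.519]
force: [-0.1, 0.2, -1.3]
width: 0.0002
gripper_force: 0.0
[[-136, -14, 86], [-136, 3, 92], [-135, 13, 92], [-131, 1, 80], [-128, -9, 83], [-128, 7, 89], [-126, -13, 91], [-125, -1, 90], [-125, 8, 98], [-123, -6, 85], [-121, -15, 83], [-118, -15, 82]]
```

View pics/hk3.png

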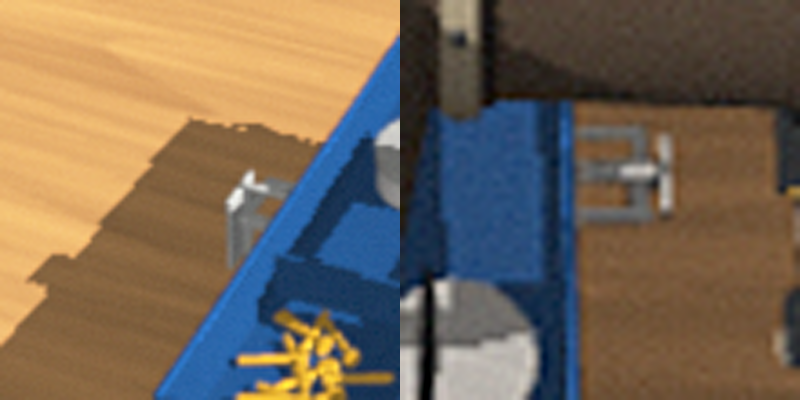

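The hook stands upright over the staple, at (245,210) on the left and (650,175) on the right. Its plate top is at box (-136, 92), which is about 0 rad. The arm is clear, so I'm handing in.

```bash
python3 -c "
from station import arm
print(arm.job_done())"
```

```text
the job is handed in; nothing more can be done
None
```

I handed the job in at about 34.5 s of the 72 s, and the hand-in returned no verdict: the plane and clamp lie flat in their bays, the tray is down with the tape and tin still in it, and the hook is upright on the staple (gate too small to see, but the hook reached its stop).

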